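Hang the hooked dipper inside the sink-side cabinet

TASK

Two galvanised cups with tall handles stand on the ledge by the utility sink. Take the one whose handle bends over into a crook at the top, lower it into the open top of the grey steel cabinet, beside the hook's tip, without anything touching the frame round the opening, and hang it by its crook on the hook inside. Leave the straight-handled cup standing where it is.

Things in the scene. Friction and masses are not known exactly. Their poses are not given: they have to be found in the camera images.
- dipper_grip (a point): Galvanised dipper: upright cup (60 mm across, 45 high) with a flat strap handle (14 x 5 mm) up its outer wall that bends over the cup into a crook; 147 mm high, about 130 g. This point: middle of the strap, 112 mm above the cup's underside, the place to pinch its 14 mm width (along dipper x) from above. z up; y from strap to the cup's axis, 32.5 mm along +y from here.
- dipper_crook (a point): Underside of the dipper's crook at its highest part, which rests on the hook: over the cup's axis, 142 mm above the cup's underside, 32.5 mm along +y and 30 mm above dipper_grip, same axes. The crook is open downwards, 52 mm wide along y, from the strap (inner face at y -30 mm) to its lip (inner face at +21 mm, its end 18 mm below this point).
- hook_seat (a point): Brass hook in the cabinet: level rod 8 mm thick along x from the far wall, turned up at its near end. This point: top of the level rod, 160 mm above the ledge, 40 mm to +x of the opening's centre. Level from 22 mm to -x of here (then the tip, 12 mm above the rod, ends 32 mm to -x) to 70 mm to +x (wall). The dipper hangs with its x along this x, either way round, to 20 degrees, 12 mm off the floor.
- frame: Fixed flat steel frame round the open top of the grey cabinet (240 mm along x, 190 along y, 175 high, turned a little about the vertical). Clear opening 210 mm along x, 160 along y; top of frame 175 mm above the ledge. Origin: centre of the opening, 170 mm above the ledge; x along the rod, z up. Nothing may touch it. The cup goes down on the free -x side of the hook, then slides +x onto it.
- measure_center (a point): The other galvanised cup, same cup size, but with a straight strap handle without a crook (146 mm high, about 120 g). This point is on the cup's axis, 22.5 mm above the ledge. It stays where it is.

How it is judged:
By the outcome, as a careful person would: the job done as asked, in the order asked, and still so for the second after the job is handed in, with the robot touching nothing.
It also fails if it takes over 48 s, if anything falls off the work surface, if the arm or the gripper's body presses on something with over 40 N, if the wrist force passes 120 N, or if a joint passes its speed limit or range.

ROBOT

A 6-joint arm with a two-finger parallel gripper is mounted at the origin on the work surface. World frame = base frame: x ahead of the robot, y to its left, z up, the work surface at z = 0. Lengths are in m, angles in rad, forces in N, time in s.
With the tool pointing down it reaches from about 0.275 to 0.725 m from the base axis. Payload 15.9 kg.
Tool frame: the origin (TCP) lies on the centre line of the jaws, within the pads' length; the fingertips stand 8 mm ahead of it and the grasp point (between the pads) lies 11 mm behind it (ctrl.tip_extent is the distance from the TCP to the fingertips, in m); x points along the fingers, z is the direction in which the jaws open and shut, and the axes are right-handed (so a half turn about x gives the same grasp; the last joint's range is limited). The gripper opens to 85 mm and grips with 20 to 120 N. Pads are 22 mm wide; open, the fingers measure 114 mm over their backs; the gripper's body (76 mm by 85 mm) begins 54 mm behind the grasp point. The pads swing forward as they close: fully open they stand 13 mm farther back than shut.
Start: joints at [-1.1, 0.213, -0.034, 1.323, 0, 1.571], TCP at [0.227, -0.446, 0.239] pointing down, gripper open.
Joint ranges: [-2.98, 2.98], [-0.74, 1.72], [-1.14, 1.35], [-2.1, 2.04], [-1.57, 1.44], [-3.14, 3.14]. Speed limits (rad/s): [1.89, 1.89, 2.39, 2.57, 3.14, 3.14].

INTERFACE

Orientations are given as a unit quaternion [x, y, z, w].
In Python, from plant import ctrl, jaws, solver, vision, workorder, sensors gives the robot as it stands. Calls block until the motion is done:
- ctrl.goto(position, orientation): joint-space move of the TCP to a pose.
- ctrl.move_straight(position, frame=None, feed=0.15, until_force=None): straight line of the TCP; frame=None keeps the orientation; feed is the mean speed in m/s. With until_force (N) it stops when the force on the tool has changed by that much, and returns True; else False.
- ctrl.move_joints(angles): joint-space move.
- jaws.move_gripper(opening, squeeze=None): finger opening in m; squeeze is the grip in N (None keeps the last); returns when the fingers have stopped.
- ctrl.pause(seconds).
- solver.ik(position, orientation): joint angles nearest the present ones, or None.
- vision.snapshot(name): name is "side" or "top" or "wrist"; returns the picture (420x560x3 uint8, red, green, blue); there is no depth.
- vision.camera_info(name): a dict with "vertical_fov" (degrees; the focal length in pixels is half the picture's height over the tangent of half this angle, whatever the lens; pixels are square), "cx", "cy" (the principal point, pixels), "eye" and "orientation" of the camera in the world; the wrist camera has in their place "hand_eye" (4x4, takes a point from camera to tool coordinates, whose origin is the TCP and whose axes are the tool frame's). Camera axes: x right, y down, z forward; pixel columns grow to the right and rows downward; lengths in m; the calibration is good to about 2 mm. A picture is of the moment at which its call begins: read the wrist's pose just before it. camera_info takes no time and is no camera call.
A pose or a line that the arm cannot do raises ctrl.MotionError and nothing moves.
- workorder.job_done(): hands the job in, once; it reports no verdict.
Readings, each from a call of its own:
- sensors.get_clock(): time.
- sensors.get_qpos(): joint angles.
- sensors.get_dq(): joint speeds.
- sensors.get_joint_efforts(): joint torques, N m.
- sensors.get_ee_pos(): TCP position.
- sensors.get_tcp_rot(): TCP orientation.
- sensors.get_ft_force(): force on the tool from outside, world axes, zero at the start.
- sensors.get_ft_torque(): the same for the moment, N m.
- sensors.get_finger_gap(): finger opening in m.
Only numpy, scipy, OpenCV 4.12 (cv2) and the standard library are available. Lean on these libraries where they do the work, as an engineer would, in place of code of your own. Each camera call takes 0.05 s, during which the arm holds its last target. There are 200 camera calls.

## Working session

There is one attempt and no reset: what is moved stays moved. The work goes in short steps, each a Python script; the robot and the scene stay as the last script left them, time stands still between calls to the robot, and variables do not carry over. Pictures are saved under pics/ and viewed, about 8 in all and at most 12, crops included, and the job is handed in when it is done.

```bash
mkdir -p pics; ls; python3 - <<'E'
from plant import ctrl,jaws,solver,vision,sensors
import cv2,numpy as np
np.set_printoptions(precision=4,suppress=True)
for n in ["side","top"]:
    im=vision.snapshot(n); cv2.imwrite(f"pics/{n}0.png",im[:,:,::-1]); print(n,vision.camera_info(n))
print(vision.camera_info("wrist"),sensors.get_ee_pos(),sensors.get_tcp_rot(),sensors.get_clock(),ctrl.tip_extent)
E
```

```text
pics
side {'vertical_fov': 52.04464171704398, 'cx': 284.24308728161435, 'cy': 209.87894864237495, 'eye': array([ 0.4515, -0.6337,  0.7604]), 'orientation': array([ 0.9234, -0.0845,  0.0287, -0.3733])}
top {'vertical_fov': 57.53286592407948, 'cx': 276.41235207296063, 'cy': 212.7584720823409, 'eye': array([ 0.462 , -0.0354,  0.9199]), 'orientation': array([ 0.7161, -0.6954,  0.0481, -0.0359])}
{'vertical_fov': 66.91862254136936, 'cx': 281.3499788068585, 'cy': 210.03306888176309, 'hand_eye': array([[-0.001 , -0.2673,  0.9636, -0.1345],
       [ 0.    , -0.9636, -0.2673,  0.0677],
       [ 1.    , -0.0002,  0.001 ,  0.    ],
       [ 0.    ,  0.    ,  0.    ,  1.    ]])} [ 0.2267 -0.4453  0.2389] [ 0.3698  0.6031 -0.3694  0.6025] 0.1 0.008
```

View pics/top0.png

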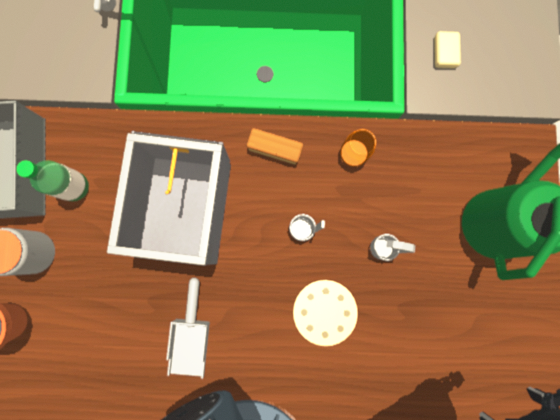

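View pics/side0.png

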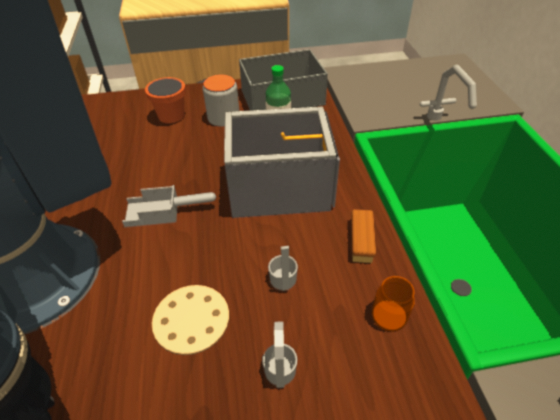

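The top view shows the crook-handled dipper near (395,247), the straight-handled cup at (303,228), and the cabinet's brass hook running from (175,150) to (170,193), with its tip toward the robot. In the side view the dipper is at (280,355) and the straight cup at (283,268). Next I'll zoom in on these.

```bash
cat > h.py <<'E'
import numpy as np,cv2
from scipy.spatial.transform import Rotation as R
from plant import ctrl,jaws,solver,vision,workorder,sensors
np.set_printoptions(precision=4,suppress=True)
def cam(n,pose=None):
    c=vision.camera_info(n); f=210/np.tan(np.radians(c["vertical_fov"]/2))
    if n=="wrist":
        p,q=pose; H=c["hand_eye"]; r=R.from_quat(q).as_matrix()
        return f,c["cx"],c["cy"],r@H[:3,3]+p,r@H[:3,:3]
    return f,c["cx"],c["cy"],np.array(c["eye"]),R.from_quat(c["orientation"]).as_matrix()
def ray(C,uv):
    f,cx,cy,e,M=C; d=M@np.array([(uv[0]-cx)/f,(uv[1]-cy)/f,1]); return e,d/np.linalg.norm(d)
def onz(C,uv,z):
    e,d=ray(C,uv); return e+d*(z-e[2])/d[2]
def proj(C,p):
    f,cx,cy,e,M=C; q=M.T@(np.asarray(p)-e); return np.array([cx+f*q[0]/q[2],cy+f*q[1]/q[2]])
def tri(a,b):
    A=np.zeros((3,3));y=np.zeros(3)
    for e,d in (a,b):
        P=np.eye(3)-np.outer(d,d);A+=P;y+=P@e
    p=np.linalg.solve(A,y); return p,[np.linalg.norm((np.eye(3)-np.outer(d,d))@(p-e)) for e,d in (a,b)]
def down(yaw):  # tool x down, jaw axis z at angle yaw in world
    z=np.array([np.cos(yaw),np.sin(yaw),0]);x=np.array([0,0,-1.]);return R.from_matrix(np.c_[x,np.cross(z,x),z]).as_quat()
E
python3 - <<'E'
import cv2,numpy as np
t=cv2.imread('pics/top0.png');s=cv2.imread('pics/side0.png')
def c(im,x,y,w,h,k): return cv2.resize(im[y:y+h,x:x+w],None,fx=k,fy=k,interpolation=cv2.INTER_CUBIC)
o=np.zeros((600,800,3),np.uint8)
o[0:300,0:260]=c(t,105,125,130,150,2)
o[0:300,260:560]=c(s,215,98,150,150,2)[:, :300]
o[300:600,0:400]=c(t,340,210,100,75,4)
o[300:600,400:800]=c(s,230,315,100,75,4)
o[0:300,560:800]=c(t,285,205,60,75,4)
cv2.imwrite('pics/crop1.png',o)
E
```

```text
(no output)
```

View pics/crop1.png

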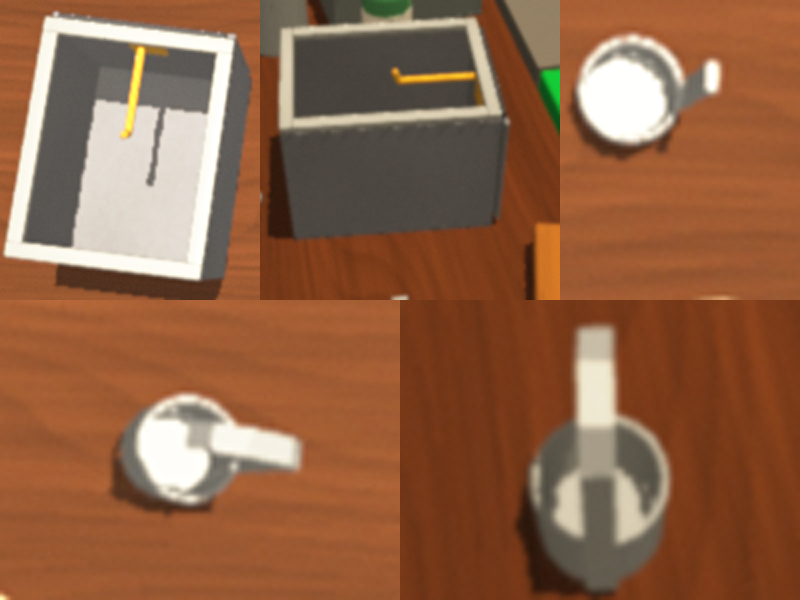

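The crop confirms that the dipper's crook runs from about (393,245) to (415,249) in the top view, strap on the right (−y) side. Frame outer corners are at about (130,133), (223,143), (205,264) and (107,252), and the hook tip is at about (168,193). Next step is to measure these.

```bash
python3 - <<'E'
from h import *
t=cv2.imread('pics/top0.png');s=cv2.imread('pics/side0.png')
T=cam("top");S=cam("side")
hsv=lambda i:cv2.cvtColor(i,cv2.COLOR_BGR2HSV)
# frame: white mask outer contour, top view
def frame(im,C,box,z):
    x,y,w,h=box; m=np.zeros(im.shape[:2],np.uint8); H=hsv(im)
    m[y:y+h,x:x+w]=((H[...,1]<60)&(H[...,2]>thr))[y:y+h,x:x+w]*255
    k=max(cv2.findContours(m,cv2.RETR_EXTERNAL,cv2.CHAIN_APPROX_NONE)[0],key=cv2.contourArea)
    P=np.array([onz(C,p,z)[:2] for p in k[:,0]]).astype(np.float32)
    return cv2.minAreaRect(P*1000)
for thr in(150,190): print("frame top",frame(t,T,(95,120,140,155),.175)); print("frame side",frame(s,S,(215,98,135,70),.175))
tc=[(130,133),(223.5,143.5),(205,264),(107.5,252.5)]
# side crop 2x from (215,98), offset 260: corners far-left(280,30) far-right(476,18) near-right(499,120) near-left(278,128)
sc=[(215+(478-260)/2,98+9),(215+(500-260)/2,98+56.5),(215+(278-260)/2,98+64.5),(215+(280-260)/2,98+13.5)]
# top order: (+x,+y),(+x,-y),(-x,-y),(-x,+y); side order same
for a,b in zip(tc,sc): print(onz(T,a,.175),onz(S,b,.175),tri(ray(T,a),ray(S,b)))
# hook
def yel(im,box):
    x,y,w,h=box;H=hsv(im);m=(H[...,0]>15)&(H[...,0]<35)&(H[...,1]>140)&(H[...,2]>150)
    q=np.argwhere(m[y:y+h,x:x+w])[:,::-1]+[x,y]; return q
a=yel(t,(120,130,90,80));b=yel(s,(230,115,100,40))
for r in range(a[:,1].min(),a[:,1].max()+1,4): print("t",r,a[a[:,1]==r][:,0].min(),a[a[:,1]==r][:,0].max(),end=';')
print()
for c in range(b[:,0].min(),b[:,0].max()+1,4): print("s",c,b[b[:,0]==c][:,1].min(),b[b[:,0]==c][:,1].max(),end=';')
print()
# crook in top/side
print("crook L,R top@.147",onz(T,(393,245.5),.147),onz(T,(415,248.8),.147))
print("cup rim centre top@.045",onz(T,(340+183/4,210+147/4),.045), "side",onz(S,(230+200/4,315+180/4),.045))
print("straight cup rim",onz(T,(285+72/4,205+88/4),.045))
E
```

```text
frame top ((576.7545166015625, 170.900634765625), (190.97784423828125, 245.71243286132812), 84.67979431152344)
frame side ((573.76171875, 170.5294189453125), (193.27163696289062, 239.08575439453125), 84.80867767333984)
frame top ((577.1592407226562, 171.55056762695312), (189.5740966796875, 245.06419372558594), 84.69247436523438)
frame side ((573.68896484375, 171.758056640625), (189.18316650390625, 237.05917358398438), 84.70049285888672)
[0.7026 0.2498 0.175 ] [0.7041 0.2503 0.175 ] (array([0.7033, 0.2497, 0.1752]), [np.float64(0.0006780841217259274), np.float64(0.0006780841217260301)])
[0.6874 0.0627 0.175 ] [0.6829 0.066  0.175 ] (array([0.684 , 0.0623, 0.1785]), [np.float64(0.002306732425628808), np.float64(0.0023067324256286987)])
[0.4478 0.0876 0.175 ] [0.4452 0.0845 0.175 ] (array([0.4465, 0.0881, 0.1721]), [np.float64(0.0012789722985472147), np.float64(0.0012789722985473257)])
[0.4645 0.2753 0.175 ] [0.4634 0.2774 0.175 ] (array([0.4639, 0.2746, 0.1768]), [np.float64(0.0005551464746690672), np.float64(0.0005551464746690281)])
t 148 172 178;t 152 173 177;t 156 172 176;t 160 172 175;t 164 171 175;t 168 170 174;t 172 170 173;t 176 169 173;t 180 169 171;t 184 169 171;t 188 168 170;t 192 166 169;
s 281 133 134;s 285 136 139;s 289 136 139;s 293 135 138;s 297 135 138;s 301 135 138;s 305 135 138;s 309 134 137;s 313 134 137;s 317 134 137;s 321 134 136;
crook L,R top@.147 [ 0.495  -0.2855  0.147 ] [ 0.4896 -0.3303  0.147 ]
cup rim centre top@.045 [ 0.496  -0.3018  0.045 ] side [ 0.4957 -0.3067  0.045 ]
straight cup rim [ 0.5358 -0.111   0.045 ]
```

```bash
python3 - <<'E'
from h import *
T=cam("top");S=cam("side")
c=np.array([.5755,.1705]);y=np.radians(-5.6);F=np.array([[np.cos(y),np.sin(y)],[-np.sin(y),np.cos(y)]])
for n,C,l in(("t",T,[(175,152),(173,164),(171,176),(170,184),(169,188),(167.5,192)]),("s",S,[(281,133.5),(285,137.5),(297,136.5),(309,135.5),(317,135.5)])):
    for uv in l: print(n,uv,F@(onz(C,uv,.157)[:2]-c)*1000)
d=np.radians(-7)
for k in(0,np.pi):
    for nm,p,a in(("dip",(.493,-.337,.25),d),("dipgrasp",(.493,-.337,.10),d),("cab",(.60,.10,.30),y),("hang",(.612,.134,.119),y),("hi",(.525,.14,.32),y)):
        print(k,nm,solver.ik(p,down(a+k)))
for nm,p,k in(("dip1",(.493,-.335,.27),np.pi),("cab1",(.59,.17,.33),np.pi)):
    pass
# go to cabinet view, camera looks back: print where it looks
for k in (0,np.pi):
    for nm,p,a in(("dip",(.493,-.337,.27),d),("cab",(.59,.17,.33),y)):
        C=cam("wrist",(np.array(p),down(a+k)));print(k,nm,C[3],onz(C,(281,210),.15), proj(C,(.612,.167,.16)) if nm=="cab" else proj(C,(.493,-.3,.14)))
E
```

```text
t (175, 152) [96.4976  1.7079]
t (173, 164) [71.271   1.7964]
t (171, 176) [46.2394  1.8842]
t (170, 184) [29.7454  1.2793]
t (169, 188) [21.4006  1.9713]
t (167.5, 192) [12.9485  3.6534]
s (281, 133.5) [ 8.4786 17.901 ]
s (285, 137.5) [16.5719  1.4589]
s (297, 136.5) [44.7548  2.6829]
s (309, 135.5) [73.063   3.9125]
s (317, 135.5) [91.6588  2.154 ]
0 dip [-0.5996  0.4213  0.28    1.4295  0.      1.0934]
0 dipgrasp [-0.5996  0.4702 -0.0277  1.0729  0.      1.0934]
0 cab [0.1651 0.4597 0.4646 1.5757 0.     1.8337]
0 hang [0.2156 0.5177 0.0983 1.1513 0.     1.8841]
0 hi [0.2606 0.3128 0.3003 1.5583 0.     1.9291]
3.141592653589793 dip [-0.5996  0.4213  0.28    1.4295  0.     -2.0482]
3.141592653589793 dipgrasp [-0.5996  0.4702 -0.0277  1.0729  0.     -2.0482]
3.141592653589793 cab [ 0.1651  0.4597  0.4646  1.5757  0.     -1.3079]
3.141592653589793 hang [ 0.2156  0.5177  0.0983  1.1513  0.     -1.2575]
3.141592653589793 hi [ 0.2606  0.3128  0.3003  1.5583  0.     -1.2125]
0 dip [ 0.5013 -0.2698  0.4045] [ 0.4926 -0.3398  0.15  ] [275.5567 160.7389]
0 cab [0.5966 0.2374 0.4645] [0.5881 0.1506 0.15  ] [303.6234 194.4077]
3.141592653589793 dip [ 0.4847 -0.4042  0.4045] [ 0.4934 -0.3342  0.15  ] [286.0884 243.673 ]
3.141592653589793 cab [0.5834 0.1026 0.4645] [0.5919 0.1894 0.15  ] [258.365  192.7441]
```

Hook tip at frame x of about +8 mm and a rod y of about 2 mm both match the spec. Next, wrist views of the cabinet and the dipper.

```bash
python3 - <<'E'
from h import *
import pickle
out={}
for nm,p,a in(("cab",(.58,.17,.33),-5.6),("dip",(.493,-.337,.27),-7)):
    ctrl.goto(p,down(np.radians(a))); ctrl.pause(.2)
    pose=(np.array(sensors.get_ee_pos()),np.array(sensors.get_tcp_rot()))
    im=vision.snapshot("wrist");cv2.imwrite(f"pics/w_{nm}.png",im[:,:,::-1]);out[nm]=pose;print(pose)
pickle.dump(out,open("poses.pkl","wb"));print(sensors.get_clock())
a=cv2.imread("pics/w_cab.png");b=cv2.imread("pics/w_dip.png")
o=np.zeros((600,800,3),np.uint8);o[:300,:400]=cv2.resize(a,(400,300));o[300:,:400]=cv2.resize(b,(400,300))
o[:300,400:]=cv2.resize(b[90:270,180:420],(400,300),interpolation=cv2.INTER_CUBIC)
cv2.imwrite("pics/wc.png",o)
E
```

```text
(array([0.5801, 0.1695, 0.33  ]), array([ 0.0348,  0.7062, -0.0348,  0.7063]))
(array([ 0.4935, -0.3365,  0.2701]), array([ 0.0428,  0.7057, -0.0428,  0.7059]))
5.0083
```

View pics/wc.png

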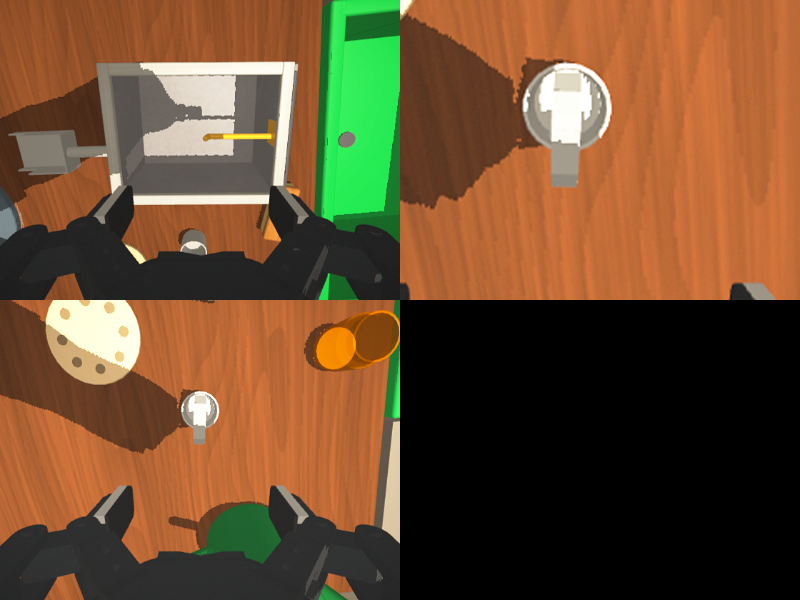

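The wrist views show the frame corners (full-resolution pixels) at about (137,88), (412,88), (395,285) and (152,285), with the rod at v≈190 and its tip at u≈286. The dipper's strap is near (279,190) and its cup near (281,152). Next I'll take row profiles.

```bash
python3 - <<'E'
from h import *
import pickle
P=pickle.load(open("poses.pkl","rb"));C=cam("wrist",P["dip"])
b=cv2.imread("pics/w_dip.png");H=cv2.cvtColor(b,cv2.COLOR_BGR2HSV)
m=(H[...,1]<70);m[:,:240]=0;m[:,330:]=0
for v in range(120,210,3):
    q=np.flatnonzero(m[v]); 
    if len(q):print(v,q.min(),q.max(),end='; ')
print()
# wrist cab: frame & hook
D=cam("wrist",P["cab"]);a=cv2.imread("pics/w_cab.png");h=cv2.cvtColor(a,cv2.COLOR_BGR2HSV)
for u in range(282,388,8):
    q=np.flatnonzero((h[150:230,u,0]>15)&(h[150:230,u,0]<35)&(h[150:230,u,1]>140))+150
    if len(q):print(u,q.min(),q.max(),end='; ')
print()
o=cv2.resize(b[110:215,210:350],(800,600),interpolation=cv2.INTER_CUBIC);cv2.imwrite("pics/d3.png",o)
o=cv2.resize(a[75:300,125:425],(800,600),interpolation=cv2.INTER_CUBIC);cv2.imwrite("pics/c3.png",o)
E
```

```text
129 271 288; 132 266 294; 135 262 298; 138 259 300; 141 257 302; 144 255 304; 147 254 305; 150 254 305; 153 254 306; 156 254 306; 159 254 305; 162 255 305; 165 256 304; 168 258 302; 171 260 300; 174 262 296; 177 267 292; 180 271 287; 183 271 286; 186 271 286; 189 271 286; 192 271 286; 195 271 286; 198 271 285; 201 275 285; 
290 188 195; 298 188 194; 306 188 193; 314 187 194; 322 187 194; 330 187 194; 338 187 194; 346 187 194; 354 187 194; 362 187 194; 370 186 194; 378 167 201; 386 171 172;
```

View pics/d3.png

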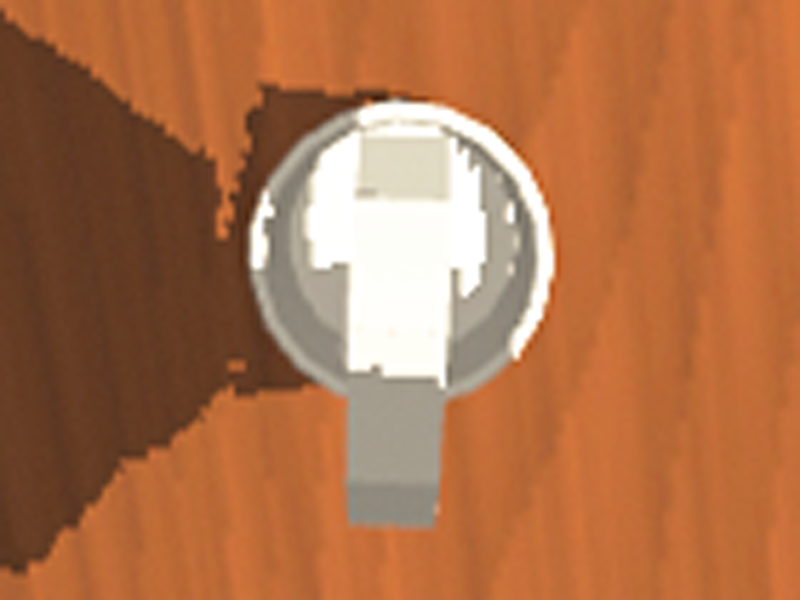

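View pics/c3.png

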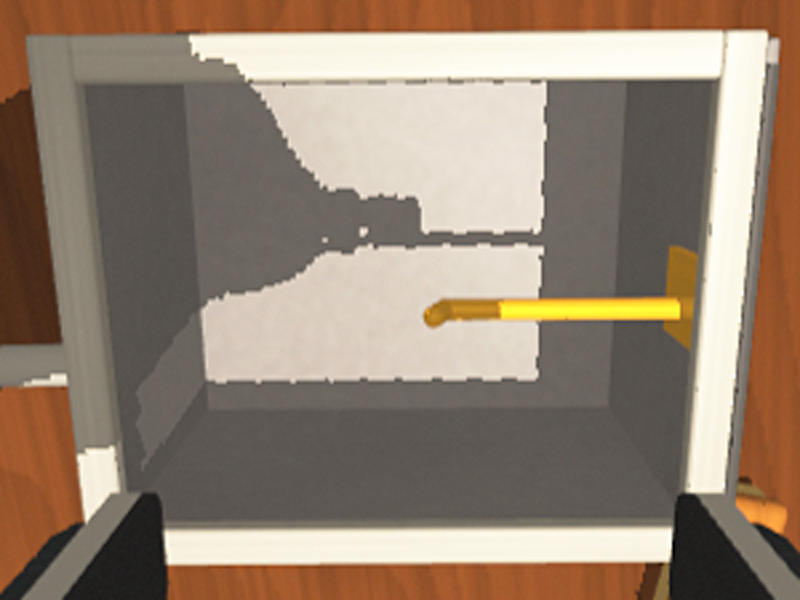

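```bash
python3 - <<'E'
from h import *
import pickle
P=pickle.load(open("poses.pkl","rb"));C=cam("wrist",P["dip"]);D=cam("wrist",P["cab"])
d=lambda x,y:(210+x/5.714-.4,110+y/5.714-.4)
c=lambda x,y:(125+x/2.667-.3,75+y/2.667-.3)
print("rim",onz(C,d(401,251),.045),"L/R",onz(C,d(250,251),.045)[0],onz(C,d(553,251),.045)[0])
print("rim top/bot",onz(C,d(401,98),.045)[1],onz(C,d(401,405),.045)[1])
print("lipend .13",onz(C,d(404,138),.13),"crookmid .147",onz(C,d(399,290),.147),"strapbot .118",onz(C,d(392,505),.118),onz(C,d(392,525),.118))
print("crook width",onz(C,d(350,290),.147)[0]-onz(C,d(449,290),.147)[0])
def X(p,q,r,s):
    l=np.cross(np.cross([*p,1],[*q,1]),np.cross([*r,1],[*s,1]));return l[:2]/l[2]
L=((28,38),(82,530));Rr=((768,32),(735,490));Tt=((28,38),(768,32));B=((168,565),(670,562))
cs=[onz(D,c(*X(*a,*b)),.175)[:2] for a,b in((Rr,Tt),(Rr,B),(L,B),(L,Tt))];print(np.array(cs))
cs=np.array(cs);print("centre outer",cs.mean(0),"len x",np.linalg.norm(cs[0]-cs[3]),np.linalg.norm(cs[1]-cs[2]),"y",np.linalg.norm(cs[0]-cs[1]),np.linalg.norm(cs[3]-cs[2]))
for a,b in((0,3),(1,2)):v=cs[a]-cs[b];print("yaw",np.degrees(np.arctan2(v[1],v[0])))
# rod centre line at z=.157
pts=np.array([onz(D,(u,v),.158)[:2] for u,v in((314,190.5),(330,190.3),(346,190.3),(362,190.3),(370,190))]);v=pts[-1]-pts[0]
print("rod",pts[0],pts[-1],np.degrees(np.arctan2(v[1],v[0])),"tip",onz(D,c(434,315),.168))
E
```

```text
rim [ 0.4961 -0.3033  0.045 ] L/R 0.4666941312901445 0.5256162895696113
rim top/bot -0.274508110145238 -0.3335844548829141
lipend .13 [ 0.4998 -0.279   0.13  ] crookmid .147 [ 0.4967 -0.299   0.147 ] strapbot .118 [ 0.4908 -0.3366  0.118 ] [ 0.4904 -0.34    0.118 ]
crook width -0.013870542363916327
[[0.7014 0.2544]
 [0.6892 0.0662]
 [0.4456 0.0887]
 [0.4653 0.2759]]
centre outer [0.5754 0.1713] len x 0.2371011957847641 0.2446778454735403 y 0.18854941895912364 0.18818069556408987
yaw -5.207019901310425
yaw -5.282519440973395
rod [0.6126 0.1686] [0.6675 0.1637] -5.130253560029525 tip [0.5863 0.1711 0.168 ]
```

Measurements agree: rim 59 mm across (given 60), strap 13.9 mm (given 14), and the frame about 240×189 mm. I'll grasp and lift.

```bash
python3 - <<'E'
from h import *
q=down(np.radians(-8.3));g=np.array([.4914,-.3367])
jaws.move_gripper(.06)
ctrl.goto([*g,.19],q)
ctrl.move_straight([*g,.102],feed=.08,until_force=8)
print(sensors.get_ee_pos(),sensors.get_ft_force())
jaws.move_gripper(.0,squeeze=70)
print("gap",sensors.get_finger_gap(),sensors.get_ee_pos(),sensors.get_ft_force())
ctrl.move_straight([*g,.34],feed=.15)
ctrl.pause(.2)
print("gap",sensors.get_finger_gap(),sensors.get_ft_force(),sensors.get_clock(),sensors.get_ee_pos())
a=vision.snapshot("side");b=vision.snapshot("wrist");t=vision.snapshot("top")
for n,i in(("s1",a),("w1",b),("t1",t)):cv2.imwrite(f"pics/{n}.png",i[:,:,::-1])
o=np.zeros((600,800,3),np.uint8);o[:300,:400]=cv2.resize(b,(400,300))[:,:,::-1];o[:300,400:]=cv2.resize(a,(400,300))[:,:,::-1];o[300:,:400]=cv2.resize(t,(400,300))[:,:,::-1]
o[300:,400:]=cv2.resize(a[170:380,170:450],(400,300))[:,:,::-1]
cv2.imwrite("pics/lift.png",o)
E
```

```text
[ 0.4917 -0.3369  0.1026] [0.0677 0.1817 0.2391]
gap 0.012519661089586059 [ 0.4915 -0.3368  0.1022] [-1.4264 -1.075   2.9983]
gap 0.012763515241198523 [-0.0474  0.0529 -1.1306] 9.475 [ 0.4913 -0.3366  0.3397]
```

View pics/lift.png

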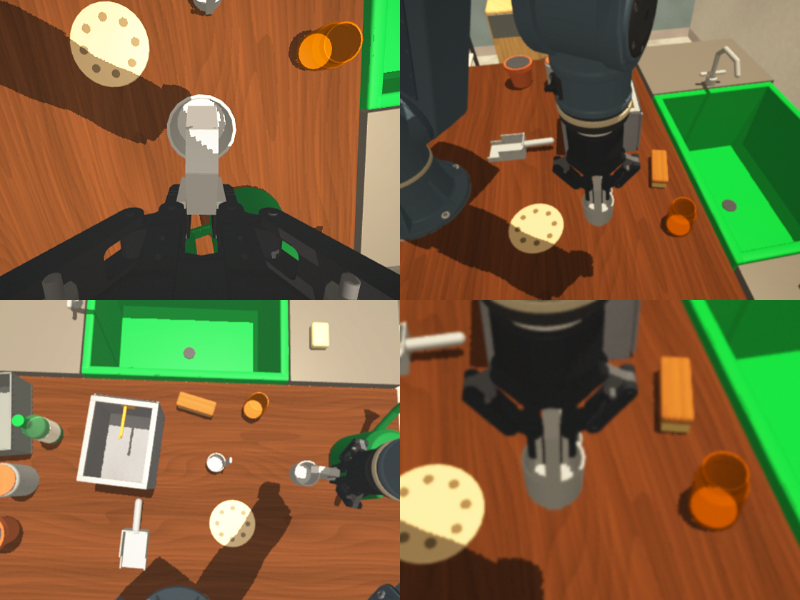

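The dipper is held upright by its strap: gap 12.8 mm, weight about 1.1 N. In the full wrist picture the rim is near (283,179). Next I'll check tilt numerically, then move above the drop position.

```bash
cat >> h.py <<'E'
FC=np.array([.5754,.1709]);FY=np.radians(-5.3);FR=np.array([[np.cos(FY),-np.sin(FY)],[np.sin(FY),np.cos(FY)]])
def tcp(x,y,z): return np.array([*(FC+FR@[x,y-.0325]),z])   # dipper axis at frame (x,y)
def rimpix(im):
    H=cv2.cvtColor(im,cv2.COLOR_RGB2HSV);m=((H[...,1]<70)*255).astype(np.uint8);m[:,:200]=0;m[:,370:]=0;m[:100]=0;m[235:]=0
    return [(v,np.flatnonzero(m[v]).min(),np.flatnonzero(m[v]).max()) for v in range(130,230,6) if m[v].any()]
E
python3 - <<'E'
from h import *
im=cv2.imread("pics/w1.png")[:,:,::-1].copy();print(rimpix(im))
C=cam("wrist",(np.array([.4913,-.3366,.3397]),down(np.radians(-8.3))))
a=np.array([.4961,-.3045]);
dx=np.array([.9895,-.1443])
print("rim c",proj(C,[*a,.284]),proj(C,[*(a-.03*dx),.284]),proj(C,[*(a+.03*dx),.284]))
dy=np.array([.1443,.9895]);print("rim far",proj(C,[*(a+.03*dy),.284]))
q=down(FY)
ctrl.goto(tcp(-.048,.001,.34),q);ctrl.pause(.2)
print(sensors.get_ee_pos(),tcp(-.048,.001,.34),sensors.get_clock(),sensors.get_finger_gap(),sensors.get_qpos())
t=vision.snapshot("top");b=vision.snapshot("wrist");s=vision.snapshot("side")
cv2.imwrite("pics/w2.png",b[:,:,::-1])
o=np.zeros((600,800,3),np.uint8);o[:300,:400]=cv2.resize(b,(400,300));o[:300,400:]=cv2.resize(s,(400,300));o[300:,:400]=cv2.resize(t[75:285,50:330],(400,300));o[300:,400:]=cv2.resize(s[30:240,160:440],(400,300))
cv2.imwrite("pics/above.png",o[:,:,::-1])
E
```

```text
[(136, np.int64(261), np.int64(301)), (142, np.int64(252), np.int64(311)), (148, np.int64(246), np.int64(317)), (154, np.int64(241), np.int64(322)), (160, np.int64(238), np.int64(325)), (166, np.int64(236), np.int64(328)), (172, np.int64(234), np.int64(328)), (178, np.int64(234), np.int64(329)), (184, np.int64(234), np.int64(329)), (190, np.int64(235), np.int64(328)), (196, np.int64(237), np.int64(327)), (202, np.int64(239), np.int64(323)), (208, np.int64(243), np.int64(320)), (214, np.int64(248), np.int64(314)), (220, np.int64(257), np.int64(306)), (226, np.int64(260), np.int64(305))]
rim c [281.224  181.8925] [231.7577 181.8984] [330.6827 181.8866]
rim far [281.2173 130.9401]
[0.5249 0.1433 0.34  ] [0.5247 0.144  0.34  ] 11.5833 0.012831644689683655 [ 0.2666  0.3232  0.3656  1.6133 -0.0001  1.9309]
```

View pics/above.png

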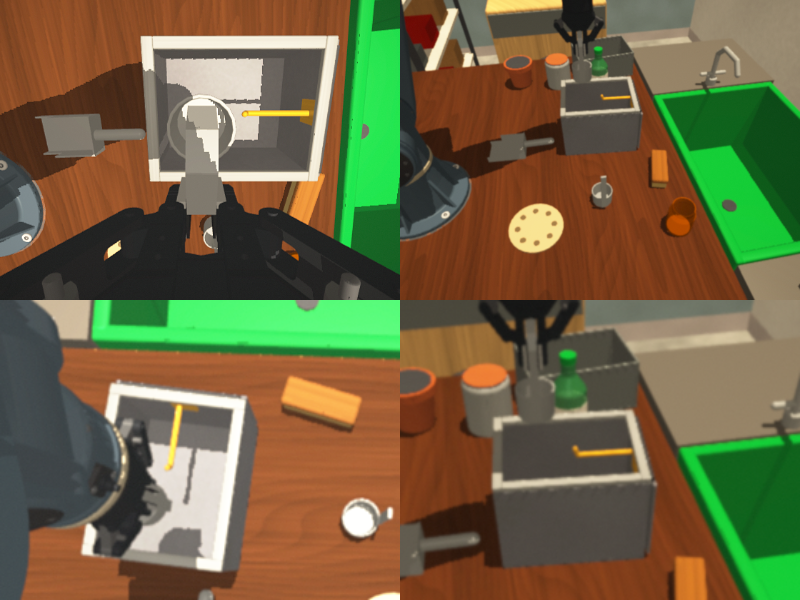

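The rim matches prediction within about 2 px, so the cup is not tilted, and it sits over the free side of the opening. I'll lower it with a force guard and look again.

```bash
python3 - <<'E'
from h import *
z=.145
print("hit",ctrl.move_straight(tcp(-.048,.001,z),feed=.1,until_force=4));ctrl.pause(.2)
print(sensors.get_ee_pos(),tcp(-.048,.001,z),sensors.get_clock(),sensors.get_finger_gap(),sensors.get_ft_force())
pose=(np.array(sensors.get_ee_pos()),np.array(sensors.get_tcp_rot()));b=vision.snapshot("wrist");s=vision.snapshot("side")
o=np.zeros((600,800,3),np.uint8);o[:,:]=cv2.resize(b,(800,600))
o[300:,400:]=cv2.resize(s[40:180,190:377],(400,300))
cv2.imwrite("pics/in.png",o[:,:,::-1])
C=cam("wrist",pose);p=lambda x,y,zz:proj(C,[*(FC+FR@[x,y]),zz])*[800/560,600/420]
print("pred lip end c",p(-.048,.023,z+.011+.03-.018),"crook top",p(-.048,0,z+.046),"tip",p(.008,.0,.168),"seat",p(.04,0,.16))
E
```

```text
hit False
[0.5248 0.144  0.1452] [0.5247 0.144  0.145 ] 14.0333 0.012589302152616546 [ 0.3914  0.851  -0.6567]
pred lip end c [400.9061 229.65  ] crook top [400.8169 352.9045] tip [617.5229 319.0258] seat [720.2815 310.0515]
```

View pics/in.png

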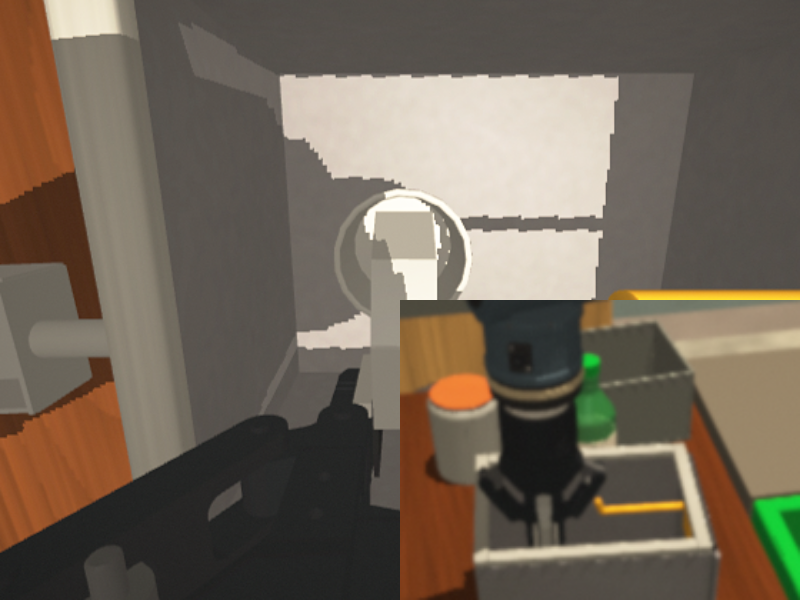

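The cup is inside, clear of the walls, and the tip is at (620,300), close to the predicted spot. Crook clearance over the tip is about 14 mm. I'll slide it on and lower.

```bash
python3 - <<'E'
from h import *
z=.145
print("hit",ctrl.move_straight(tcp(.04,.001,z),feed=.07,until_force=4));ctrl.pause(.1)
print(sensors.get_ee_pos(),tcp(.04,.001,z),sensors.get_ft_force())
for zz in(.126,.123,.121,.1195,.118,.1165,.115):
    hit=ctrl.move_straight(tcp(.04,.001,zz),feed=.04,until_force=2.5);ctrl.pause(.1)
    f=sensors.get_ft_force();print(zz,hit,sensors.get_ee_pos(),f)
    if hit or f[2]>.6:break
print(sensors.get_clock(),sensors.get_finger_gap())
pose=(np.array(sensors.get_ee_pos()),np.array(sensors.get_tcp_rot()));b=vision.snapshot("wrist");s=vision.snapshot("side")
o=cv2.resize(b,(800,600))
o[300:,:400]=cv2.resize(s[40:180,190:377],(400,300))
cv2.imwrite("pics/seat.png",o[:,:,::-1])
E
```

```text
hit False
[0.6121 0.1359 0.1452] [0.6123 0.1358 0.145 ] [-0.9152  0.4343 -1.6807]
0.126 False [0.6125 0.1359 0.1263] [-1.416   0.2449 -1.3901]
0.123 False [0.6123 0.1359 0.123 ] [ 0.3814 -0.0822 -2.0048]
0.121 False [0.6123 0.1358 0.121 ] [-0.3171 -0.21   -0.414 ]
0.1195 False [0.6127 0.136  0.1202] [-2.2315 -0.2392  5.545 ]
17.4167 0.012477660057320003
```

View pics/seat.png

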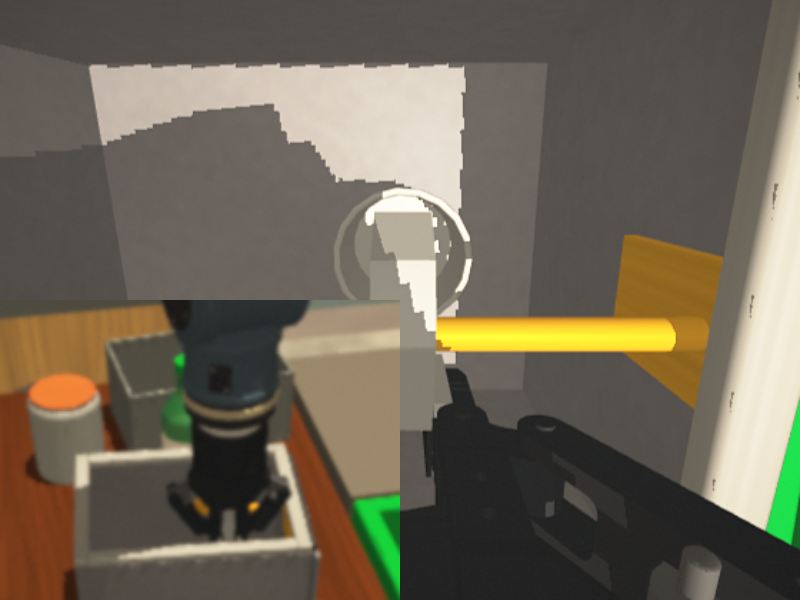

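Contact came at TCP z = 0.120, against 0.119 expected. The rod passes under the crook between strap and lip. I'll release gently and retreat straight up.

```bash
python3 - <<'E'
from h import *
p=np.array(sensors.get_ee_pos())
ctrl.move_straight(tcp(.04,.001,.1203),feed=.02);print(sensors.get_ft_force())
jaws.move_gripper(.03,squeeze=20);ctrl.pause(.2);print(sensors.get_finger_gap(),sensors.get_ft_force())
print(ctrl.move_straight(tcp(.04,.001,.33),feed=.09,until_force=5),sensors.get_ft_force());ctrl.pause(.3)
pose=(np.array(sensors.get_ee_pos()),np.array(sensors.get_tcp_rot()));b=vision.snapshot("wrist")
ctrl.goto([.40,-.1,.36],down(FY));ctrl.pause(.5)
t=vision.snapshot("top");s=vision.snapshot("side");print(sensors.get_clock(),pose[0])
o=np.zeros((600,800,3),np.uint8);o[:300,:400]=cv2.resize(b,(400,300));o[:300,400:]=cv2.resize(s,(400,300));o[300:,:400]=cv2.resize(t[105:285,90:330],(400,300));o[300:,400:]=cv2.resize(s[90:240,200:400],(400,300))
cv2.imwrite("pics/hung.png",o[:,:,::-1])
E
```

```text
[ 0.0367 -0.8867  1.8803]
0.029961736509060984 [ 0.1609  0.4682 -0.8117]
False [0.5725 0.1632 0.181 ]
22.9167 [0.6123 0.1358 0.33  ]
```

View pics/hung.png

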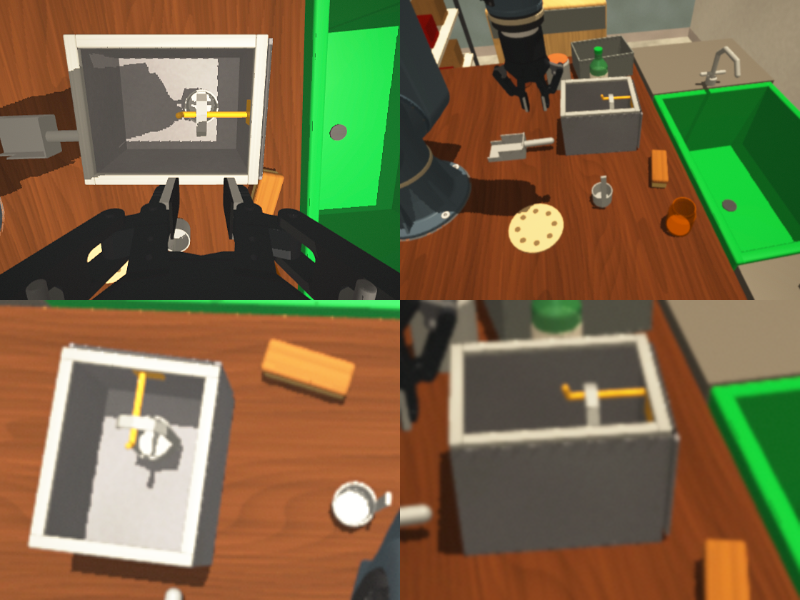

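The dipper hangs on the rod by its crook, the straight-handled cup is still standing, and the gripper is clear. One last check that nothing is moving, then I'll hand in.

```bash
python3 - <<'E'
from h import *
a=vision.snapshot("top").astype(int);ctrl.pause(.7);b=vision.snapshot("top").astype(int)
t0=cv2.imread("pics/top0.png")[:,:,::-1].astype(int)
print("dipper motion",np.abs(a-b)[130:270,105:235].max(),"straight cup vs start",np.abs(b-t0)[210:245,285:328].max(axis=2).mean())
workorder.job_done();print(sensors.get_clock())
E
```

```text
dipper motion 7 straight cup vs start 5.6544850498338874
the job is handed in; nothing more can be done
the job is handed in; nothing more can be done
```

The crook-handled dipper now hangs by its crook on the brass hook inside the grey cabinet. I handed the job in at about 24 s on the robot's clock, against the 48 s limit.

I pinched the dipper by its strap and lowered it on the free side of the hook. I then slid it over the tip, set it down on the rod and withdrew the gripper straight up.

**Final checks**
- **Seating:** contact with the rod came at a TCP height of 0.120 m, against 0.119 m expected. Before release the wrist picture showed the rod between the strap and the lip.
- **Hanging:** the side and top pictures after release show the crook on the rod. It was still hanging at the last check, with almost no change between two pictures 0.7 s apart.
- **Frame:** I saw no sign of contact. The largest force reading was 5.5 N, when the crook met the rod.
- **Straight-handled cup:** the difference from the first picture was small (mean about 6 grey levels), so it has not moved.

No check failed. Repeat measurements of the same points differed by 1–5 mm. The grip gap read 12.5–12.8 mm on the 14 mm strap, but the dipper did not visibly slip or tilt.

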